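Open the sample box by its lever and ease the lid shut

ROBOT

A 6-joint arm with a two-finger parallel gripper is mounted at the origin on a cart in front of the work surface, level with it; the furniture and walls round the work are solid. World frame = base frame: x ahead of the robot, y to its left, z up, the work surface at z = 0. Lengths are in m, angles in rad, forces in N, time in s.
With the tool pointing down it reaches from about 0.275 to 0.725 m from the base axis. Payload 15.9 kg.
Tool frame: the origin (TCP) lies at the very end of the fingers, on their centre line; the grasp point (between the pads) lies 19 mm behind it; z points along the fingers, y is the line along which they close (so a half turn about z gives the same grasp; the last joint's range is limited). The gripper opens to 85 mm and grips with 20 to 120 N. Pads are 22 mm wide; open, the fingers measure 114 mm over their backs; the gripper's body (76 mm by 85 mm) begins 54 mm behind the grasp point. The pads swing forward as they close: fully open they stand 13 mm farther back than shut.
Start: joints at [1.151, 0.213, -0.034, 1.323, 0, 1.571], TCP at [0.204, 0.457, 0.231] pointing down, gripper open.
Joint ranges: [-2.98, 2.98], [-0.74, 1.72], [-1.14, 1.35], [-2.1, 2.04], [-1.57, 1.44], [-3.14, 3.14]. Speed limits (rad/s): [1.89, 1.89, 2.39, 2.57, 3.14, 3.14].

INTERFACE

Orientations are given as a unit quaternion [x, y, z, w].
In Python, from cell import arm, solver, vision, spotter gives the robot as it stands. Calls block until the motion is done:
- arm.move_pose(position, orientation): joint-space move of the TCP to a pose.
- arm.move_straight(position, rotation=None, vel=0.15): straight line of the TCP; rotation=None keeps the orientation; vel is the mean speed in m/s.
- arm.set_joints(angles): joint-space move.
- arm.open_jaws() and arm.gripper_close(grasp_force=None): open the fingers fully, or close them until they stop; grasp_force is the grip in N (None keeps the last).
- arm.pause(seconds).
- solver.inverse_kinematics(position, orientation): joint angles nearest the present ones, or None.
- arm.state(): the state.
- vision.snapshot(name): name is "scene" or "top"; returns a dict with "pixels" (400x640x3 uint8, red, green, blue), "range_z" (400x640 float32, m along the optical axis (not along the pixel's ray), 0 where there is no reading), "vertical_fov" (degrees; the focal length in pixels is half the picture's height over the tangent of half this angle, whatever the lens; pixels are square), "cx", "cy" (the principal point, pixels), "eye" and "rotation" of the camera in the world. Camera axes: x right, y down, z forward; pixel columns grow to the right and rows downward; lengths in m; the calibration is good to about 2 mm. A picture is of the moment at which its call begins.
A pose or a line that the arm cannot do raises arm.Unreachable and nothing moves.
- arm.finish_job(): hands the job in; it is judged then, once.
Trained networks look in the newest picture that a camera, given by its name, has taken for a name from the list of things; names that differ only in an ending like _2 or _b are one class to them, and where a whole thing is asked for, a point or a joint stands for the part that bears it (a point fixed in the world has none). Each returns a list of dicts, best first, with "confidence" (0 to 1); they miss things now and then, are a little off and sometimes report something else, mostly with a low value. They report only what shows in the picture. A call takes as long as a camera call.
- spotter.look_for(camera, target): "uv" ([column, row] in pixels, amid what is visible of it).
- spotter.trace(camera, target): "mask" (400x640 bool, what is visible of it) and "uv" ([column, row] in pixels, amid what is visible of it).
The state is a dict: "clock": time; "joint_pos": joint angles; "qd": joint speeds; "tau": joint torques, N m; "ee_pos": TCP position; "eef_rot": TCP orientation; "ft_force": force on the tool from outside, world axes, zero at the start; "ft_torque": the same for the moment, N m; "width": finger opening in m; "grip_force": force on a finger pad.
Only numpy, scipy, OpenCV 4.12 (cv2) and the standard library are available. Lean on these libraries where they do the work, as an engineer would, in place of code of your own. Each camera call takes 0.05 s, during which the arm holds its last target. There are 200 camera calls.

TASK

A customer wants a cookie from the wider of the two lidded sample boxes: with the fingertips, press that box's lever down until its lid stands wide open and keep it open for three seconds while they take one, then let the lever up slowly so that the lid closes fully without slamming, and move the hand clear. Work the lid by its lever alone and do not touch the lid; grip and lift nothing, leave the narrow box shut and everything else on the counter where it is.

Things in the scene. Friction and masses are not known exactly. Their poses are not given: they have to be found in the camera images.
- wide_box: The wide one of two wooden sample boxes: 140 mm wide along its hinge, 130 mm deep, 88 mm tall with its flat steel lid shut; fixed to the counter. Origin: centre of its underside. Its own -x points out of its front, where the lever sticks out; its y runs along the hinge at the back, z is up. Holds cookies.
- wide_pad (a point): Centre of the upper face of the rubber pad on the end of the wide box's lever; the pad is 28 mm long along the lever, 34 mm across, 8 mm thick. At rest it is 179 mm in front of the box's centre and about 90 mm above the counter, sloping up outwards by 0.25 rad; pressed fully down it is about 40 mm above the counter, sloping down by 0.25 rad. Only its position matters
- wide_lever (a joint): Lever of the wide box, in rad: 0 up at rest (lid shut), 0.5 fully down at its stop. It turns about a level pin 83 mm in front of the box's centre, 60 mm above the counter, and 100 mm from the pad's centre; the pad falls about 50 mm in all
- wide_lid (a joint): Lid of the wide box, in rad: 0 shut, 1.2 fully open, hinged along the box's back edge and standing up there when open. It is linked to its lever and always turns 2.4 times as far. Its weight raises the lever again: holding it takes about 2 to 8 N on the pad, most when nearly shut, and let go it slams at over 2.5 rad/s
- narrow_box: The narrow one of two wooden sample boxes: 80 mm wide along its hinge, 130 mm deep, 88 mm tall with its flat steel lid shut; fixed to the counter. Origin: centre of its underside. Its own -x points out of its front, where the lever sticks out; its y runs along the hinge at the back, z is up. Holds finger rolls. Which box stands further left varies.
- narrow_pad (a point): Centre of the upper face of the rubber pad on the end of the narrow box's lever; the pad is 28 mm long along the lever, 34 mm across, 8 mm thick. At rest it is 179 mm in front of the box's centre and about 90 mm above the counter, sloping up outwards by 0.25 rad; pressed fully down it is about 40 mm above the counter, sloping down by 0.25 rad. Only its position matters
- narrow_lever (a joint): Lever of the narrow box, in rad: 0 up at rest (lid shut), 0.5 fully down at its stop. It turns about a level pin 83 mm in front of the box's centre, 60 mm above the counter, and 100 mm from the pad's centre; the pad falls about 50 mm in all
- narrow_lid (a joint): Lid of the narrow box, in rad: 0 shut, 1.2 fully open, hinged along the box's back edge and standing up there when open. It is linked to its lever and always turns 2.4 times as far. Its weight raises the lever again: holding it takes about 2 to 8 N on the pad, most when nearly shut, and let go it slams at over 2.5 rad/s
- jar_a: Bystander: glass preserve jar, 57 mm across, 77 mm tall; loose. Origin: centre of its underside
- jar_b: Bystander: glass preserve jar, 53 mm across, 71 mm tall; loose. Origin: centre of its underside
- bell: Bystander: round counter bell, 82 mm across, 58 mm tall; loose. Origin: centre of its underside
- timer: Bystander: domed kitchen timer, 63 mm across, 52 mm tall; loose. Origin: centre of its underside
- round_cutter: Bystander: round tin cookie cutter, 57 mm across, 30 mm tall; loose. Origin: centre of its underside
- price_card: Bystander: slate price card in a wooden foot, 22 x 68 x 52 mm; loose. Origin: centre of its underside

How it is judged:
By the outcome, as a careful person would: the job done as asked, in the order asked, and still so for the second after the job is handed in, with the robot touching nothing.
It also fails if it takes over 51 s, if anything falls off the work surface, if the arm or the gripper's body presses on something with over 40 N, if the wrist force passes 120 N, or if a joint passes its speed limit or range.

## Working session

There is one attempt and no reset: what is moved stays moved. The work goes in short steps, each a Python script; the robot and the scene stay as the last script left them, time stands still between calls to the robot, and variables do not carry over. Pictures are saved under pics/ and viewed, at most 10 in all, crops included, and the job is handed in when it is done.

```bash
mkdir -p pics; cat > h.py <<'E'
import numpy as np, cv2
from cell import arm, solver, vision, spotter
def pts(s):
    H,W=s["range_z"].shape; f=H/2/np.tan(np.radians(s["vertical_fov"])/2)
    v,u=np.mgrid[:H,:W]; z=s["range_z"]
    c=np.stack([(u-s["cx"])*z/f,(v-s["cy"])*z/f,z],-1)
    return c@np.array(s["rotation"]).T+np.array(s["eye"])
def save(s,n): cv2.imwrite("pics/"+n,s["pixels"][:,:,::-1])
E
python3 - <<'E'
from h import *
np.set_printoptions(precision=3,suppress=True)
for c in ("top","scene"):
    s=vision.snapshot(c); save(s,c+"1.png"); P=pts(s); np.save(c+"P.npy",P)
    print(c,s["eye"])
    for t in ("wide_box","wide_pad","wide_lever","wide_lid","narrow_box","narrow_pad","jar_a","bell","timer","round_cutter","price_card"):
        for r in spotter.trace(c,t)[:2]:
            m=r["mask"]&(s["range_z"]>0)
            if m.any(): print(t,round(r["confidence"],2),np.round(r["uv"]),np.median(P[m],0),P[m].min(0),P[m].max(0),m.sum())
print(arm.state()["clock"])
E
```

```text
Traceback (most recent call last):
  File "h.py", line 7, in pts
    return c@np.array(s["rotation"]).T+np.array(s["eye"])
           ~^~~~~~~~~~~~~~~~~~~~~~~~~~
ValueError: matmul: Input operand 1 has a mismatch in its core dimension 0, with gufunc signature (n?,k),(k,m?)->(n?,m?) (size 4 is different from 3)
```

Rotation is a quaternion.

```bash
sed -i 's/np.array(s\["rotation"\]).T/R.from_quat(s["rotation"]).as_matrix().T/; 1a from scipy.spatial.transform import Rotation as R' h.py
python3 - <<'E'
from h import *
np.set_printoptions(precision=3,suppress=True)
for c in ("top","scene"):
    s=vision.snapshot(c); save(s,c+"1.png"); P=pts(s); np.save(c+"P.npy",P)
    print(c,s["eye"])
    for t in ("wide_box","wide_pad","wide_lever","wide_lid","narrow_box","narrow_pad","jar_a","bell","timer","round_cutter","price_card"):
        for r in spotter.trace(c,t)[:2]:
            m=r["mask"]&(s["range_z"]>0)
            if m.any(): print(t,round(r["confidence"],2),np.round(r["uv"]),np.median(P[m],0),P[m].min(0),P[m].max(0),m.sum())
print(arm.state()["clock"])
E
```

```text
top [ 0.282 -0.055  1.552]
wide_box 0.91 [225. 242.] [0.455 0.257 0.087] [ 0.38   0.077 -0.003] [0.527 0.353 0.097] 2036
wide_pad 0.68 [268. 238.] [0.464 0.119 0.078] [ 0.45   0.077 -0.002] [0.485 0.191 0.097] 189
wide_lever 0.64 [266. 242.] [0.464 0.116 0.078] [ 0.45   0.077 -0.004] [0.497 0.191 0.097] 196
wide_lid 0.58 [224. 240.] [0.454 0.265 0.088] [ 0.38   0.194 -0.008] [0.543 0.362 0.097] 1733
narrow_box 0.89 [348. 245.] [ 0.467 -0.148  0.087] [ 0.421 -0.327 -0.004] [ 0.507 -0.063  0.099] 1266
narrow_box 0.54 [362. 172.] [ 0.739 -0.216  0.01 ] [ 0.7   -0.235 -0.009] [ 0.765 -0.189  0.04 ] 89
narrow_pad 0.63 [386. 242.] [ 0.471 -0.28   0.078] [ 0.46  -0.324  0.055] [ 0.485 -0.218  0.096] 139
jar_a 0.83 [323. 184.] [ 0.679 -0.066  0.073] [ 0.659 -0.094 -0.003] [ 0.715 -0.04   0.084] 257
jar_a 0.64 [379. 205.] [ 0.604 -0.27   0.068] [ 0.584 -0.302 -0.005] [ 0.633 -0.247  0.079] 215
bell 0.78 [349. 198.] [ 0.641 -0.168  0.031] [ 0.606 -0.211 -0.006] [ 0.692 -0.13   0.063] 410
timer 0.77 [430. 241.] [ 0.488 -0.443  0.042] [ 0.46  -0.487 -0.004] [ 0.519 -0.417  0.06 ] 264
timer 0.45 
[... 992 characters left out ...]
98] 134
jar_a 0.82 [288. 263.] [ 0.622 -0.284  0.057] [ 0.593 -0.299  0.004] [ 0.637 -0.251  0.078] 406
jar_a 0.79 [343. 230.] [ 0.695 -0.082  0.061] [ 0.662 -0.095  0.004] [ 0.717 -0.042  0.083] 424
bell 0.84 [322. 251.] [ 0.657 -0.182  0.032] [ 0.609 -0.208  0.001] [ 0.687 -0.134  0.061] 489
timer 0.93 [216. 295.] [ 0.504 -0.457  0.042] [ 0.434 -0.503 -0.005] [ 0.58  -0.4    0.198] 487
round_cutter 0.68 [334. 263.] [ 0.726 -0.201  0.018] [ 0.685 -0.231 -0.   ] [ 0.754 -0.164  0.034] 266
price_card 0.68 [245. 238.] [ 0.471 -0.274  0.079] [ 0.392 -0.328 -0.002] [ 0.492 -0.189  0.098] 235
price_card 0.49 [366. 253.] [ 0.786 -0.097  0.016] [ 0.759 -0.126 -0.   ] [ 0.799 -0.045  0.057] 230
1.25
```

View pics/top1.png

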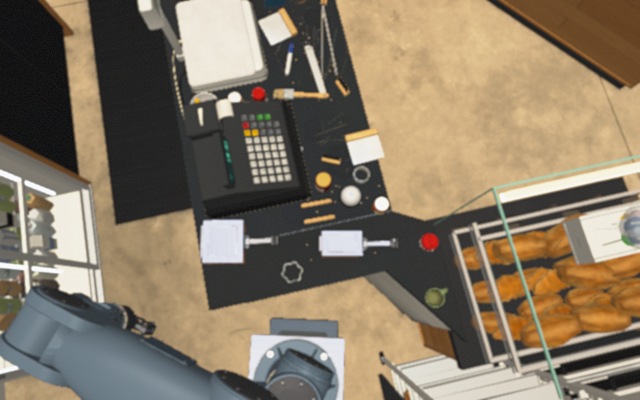

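View pics/scene1.png

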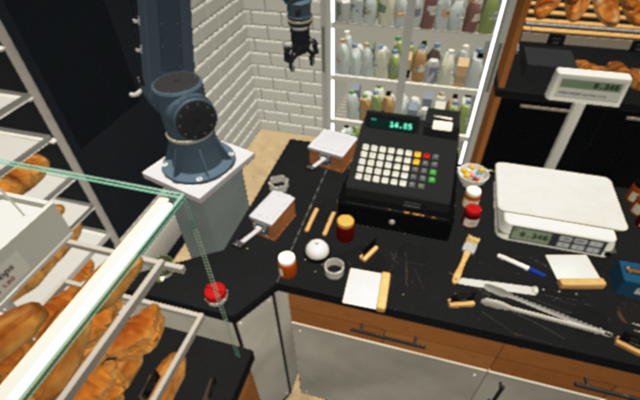

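The top view shows the wide box on the left at about (222,241), with its lever running right to a pad at about (273,240). The narrow box is at (342,243). The scene view agrees: wide box at (332,148), next to the register. Next I refine the box axes and the pad, and check the register's height.

```bash
cat >> h.py <<'E'
def rect(P,lo,hi,zlo,zhi):
    Q=P.reshape(-1,3); m=(Q[:,0]>lo[0])&(Q[:,0]<hi[0])&(Q[:,1]>lo[1])&(Q[:,1]<hi[1])&(Q[:,2]>zlo)&(Q[:,2]<zhi)
    return Q[m]
E
python3 - <<'E'
from h import *
np.set_printoptions(precision=3,suppress=True)
for c in ("top","scene"):
    P=np.load(c+"P.npy")
    for n,lo,hi in (("wide",(.33,.18),(.55,.37)),("narrow",(.40,-.23),(.55,-.05))):
        q=rect(P,lo,hi,.078,.1); print(c,n,len(q),cv2.minAreaRect(q[:,:2].astype(np.float32)))
    for n,lo,hi in (("wpad",(.42,.05),(.51,.115)),("wlever",(.42,.05),(.51,.18)),("npad",(.43,-.36),(.52,-.29))):
        q=rect(P,lo,hi,.05,.12); print(c,n,len(q),q.mean(0),q.min(0),q.max(0))
        if n=="wpad": print(q[np.argsort(q[:,1])])
    q=rect(P,(.3,0),(.8,.42),.11,.5); print("tall",q.min(0),q.max(0)); 
    q=rect(P,(.3,0),(.58,.42),.11,.5); print("tall near",len(q),q.min(0) if len(q) else 0,q.max(0) if len(q) else 0)
for a in (0,np.pi/2,np.pi,-np.pi/2):
    y=np.array([np.cos(a),np.sin(a),0]); z=np.array([0,0,-1.]); M=np.stack([np.cross(y,z),y,z],1)
    print(a,solver.inverse_kinematics([.466,.083,.2],R.from_matrix(M).as_quat()))
E
```

```text
top wide 1802 ((0.46845000982284546, 0.26702097058296204), (0.1696830689907074, 0.14938819408416748), 4.051656723022461)
top narrow 1008 ((0.46433722972869873, -0.13643352687358856), (0.08191046863794327, 0.1460338681936264), 2.8901383876800537)
top wpad 90 [0.466 0.093 0.088] [0.45  0.077 0.074] [0.481 0.113 0.097]
[[0.457 0.077 0.097]
 [0.45  0.077 0.092]
 [0.454 0.077 0.093]
 [0.461 0.078 0.091]
 [0.464 0.078 0.093]
 [0.47  0.078 0.095]
 [0.467 0.078 0.091]
 [0.474 0.079 0.089]
 [0.481 0.079 0.091]
 [0.478 0.08  0.085]
 [0.457 0.081 0.094]
 [0.454 0.081 0.091]
 [0.451 0.081 0.087]
 [0.464 0.081 0.093]
 [0.47  0.082 0.094]
 [0.461 0.082 0.086]
 [0.468 0.082 0.088]
 [0.474 0.082 0.091]
 [0.481 0.083 0.09 ]
 [0.478 0.083 0.087]
 [0.451 0.084 0.087]
 [0.454 0.085 0.089]
 [0.457 0.085 0.09 ]
 [0.46  0.085 0.09 ]
 [0.473 0.085 0.096]
 [0.467 0.085 0.091]
 [0.464 0.085 0.087]
 [0.471 0.085 0.09 ]
 [0.481 0.086 0.091]
 [0.478 0.086 0.088]
 [0.457 0.088 0.091]
 [0.454 0.088 0.087]
 [0.451 0.088 0.085]
 [0.461 0.089 0.087]
 [0.464 0.089 0.087]
 [0.474 0.089 0.092]
 [0.468 0.089 0.085]
 [0.4
[... 2589 characters left out ...]
[0.479 0.099 0.093]
 [0.466 0.1   0.091]
 [0.449 0.101 0.089]
 [0.482 0.101 0.088]
 [0.47  0.101 0.092]
 [0.479 0.106 0.088]
 [0.47  0.107 0.088]
 [0.459 0.111 0.086]
 [0.462 0.113 0.086]
 [0.47  0.114 0.084]]
scene wlever 90 [0.466 0.114 0.085] [0.447 0.076 0.06 ] [0.485 0.18  0.098]
scene npad 95 [ 0.475 -0.312  0.091] [ 0.457 -0.328  0.081] [ 0.492 -0.291  0.098]
tall [0.572 0.013 0.11 ] [0.8   0.378 0.287]
tall near 5 [0.572 0.262 0.223] [0.58  0.286 0.227]
0 [ 0.176  0.166 -0.171  1.234  0.     1.747]
1.5707963267948966 [ 0.176  0.166 -0.171  1.234  0.     0.176]
3.141592653589793 [ 0.176  0.166 -0.171  1.234  0.    -1.395]
-1.5707963267948966 [ 0.176  0.166 -0.171  1.234  0.    -2.965]
```

```bash
cat >> h.py <<'E'
a=0.05; _y=np.array([np.cos(a),np.sin(a),0]); _z=np.array([0,0,-1.])
Q=R.from_matrix(np.stack([np.cross(_y,_z),_y,_z],1)).as_quat()
X,Y=0.466,0.090
def st():
    s=arm.state(); return round(s["clock"],2),np.round(s["ee_pos"],4),np.round(s["ft_force"],1)
E
python3 - <<'E'
from h import *
arm.gripper_close(20); print(arm.state()["width"],st())
arm.move_pose([X,Y,.17],Q); print(st())
arm.move_straight([X,Y,.105],vel=.08); print(st())
s=vision.snapshot("scene"); c=s["pixels"][60:260,220:420,::-1]; cv2.imwrite("pics/s2.png",cv2.resize(c,None,fx=3,fy=3,interpolation=2))
E
```

```text
-4.139511930861633e-05 (2.02, array([0.2038, 0.4566, 0.2313]), array([-0. ,  0.2,  0.1]))
(3.68, array([0.466 , 0.0908, 0.1701]), array([-0.7, -0. , -0.7]))
(4.65, array([0.4663, 0.0901, 0.1054]), array([-0.1, -0.7,  0.3]))
```

View pics/s2.png

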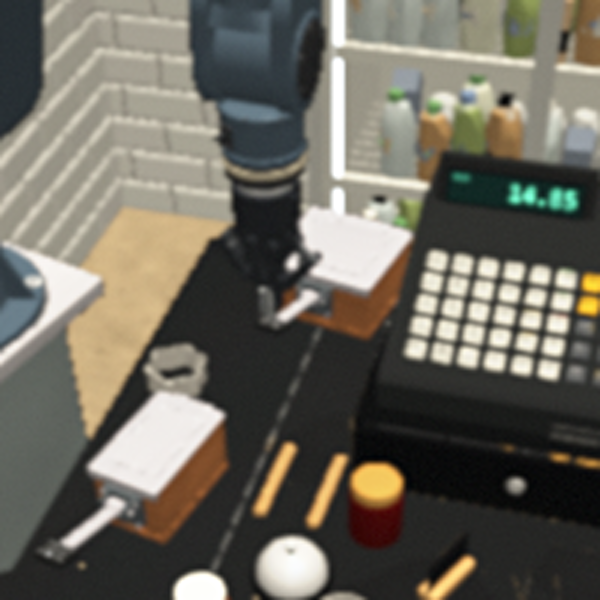

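In the crop, the closed fingertips sit just above the wide lever's pad at about (268,300), clear of both boxes. I press down now, reading the force at each step.

```bash
python3 - <<'E'
from h import *
for z in (.09,.075,.06,.05,.046,.043,.041,.039):
    arm.move_straight([X,Y,z],Q,vel=.03); r=st(); print(z,*r)
    if r[2][2]>14 and z<.055: break
s=vision.snapshot("scene"); c=s["pixels"][60:260,220:420,::-1]; cv2.imwrite("pics/s3.png",cv2.resize(c,None,fx=3,fy=3,interpolation=2))
E
```

```text
0.09 5.35 [0.4661 0.0899 0.0901] [-0.5 -1.9  5.5]
0.075 6.0 [0.4662 0.09   0.0753] [ 1.2 -2.7  5.3]
0.06 6.65 [0.466  0.09   0.0602] [ 1.4 -1.7  3.5]
0.05 7.13 [0.4658 0.0902 0.0501] [-0.7  1.5  2.8]
0.046 7.42 [0.4658 0.09   0.046 ] [-0.8  1.4  2. ]
0.043 7.67 [0.4659 0.0899 0.043 ] [-0.7  0.9  1.8]
0.041 7.92 [0.4662 0.0901 0.0417] [-4.3 -0.5 17.3]
```

View pics/s3.png

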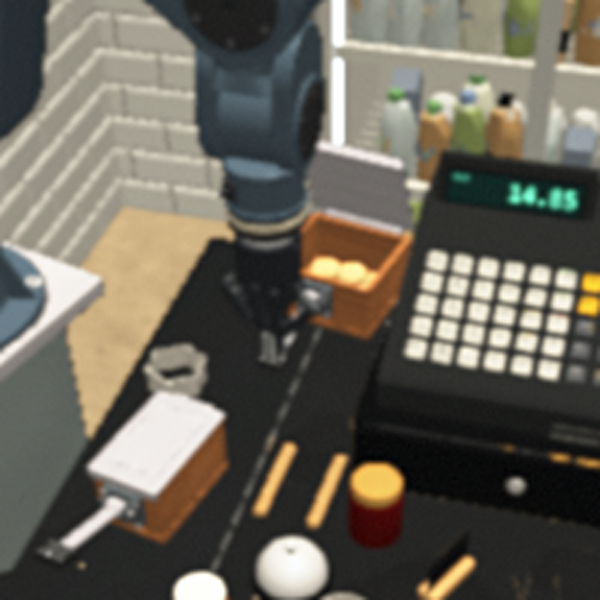

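The lid stands wide open with the cookies visible, and the 17 N reading shows the lever is at its stop. I hold it, then let it up slowly.

```bash
python3 - <<'E'
from h import *
arm.pause(3.8); print(st())
for z,v in ((.075,.01),(.088,.006),(.1,.005)):
    arm.move_straight([X,Y,z],Q,vel=v); print(st())
arm.move_straight([X,Y,.2],Q,vel=.08); arm.pause(.3); print(st())
s=vision.snapshot("scene"); c=s["pixels"][60:260,220:420,::-1]; cv2.imwrite("pics/s4.png",cv2.resize(c,None,fx=3,fy=3,interpolation=2))
P=pts(s); q=rect(P,(.40,.22),(.51,.32),.05,.3); print(np.percentile(q[:,2],[1,50,99])); q=rect(P,(.45,.07),(.485,.105),.03,.12); print(q.mean(0))
E
```

```text
(11.77, array([0.4662, 0.09  , 0.0417]), array([-4.8, -0.8, 17.6]))
(15.32, array([0.466, 0.09 , 0.075]), array([-0.2,  3.3,  4.7]))
(17.63, array([0.466, 0.09 , 0.088]), array([-0.1,  4.4,  3.6]))
(20.18, array([0.466, 0.09 , 0.1  ]), array([-1. ,  0.1, -0.2]))
(21.88, array([0.4659, 0.09  , 0.1999]), array([0.1, 0.1, 0.3]))
[0.08713918 0.09218069 0.09684948]
[0.46827797 0.08690877 0.09207283]
```

View pics/s4.png

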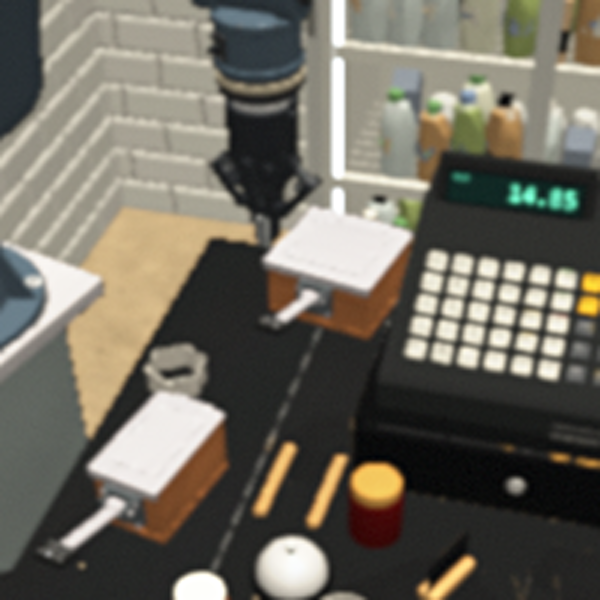

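The wide lid is flat and shut, its pad is back up at about (270,320), the hand is clear, and nothing else has moved. I hand it in.

```bash
python3 -c "
from h import *
print(arm.finish_job())"
```

```text
the job is handed in; nothing more can be done
None
```

I pressed the wide box's lever to its stop, held the lid wide open for just under 4 s, let it close slowly until it was fully shut, moved the hand clear and handed the job in at about 22 s; the narrow box stayed shut and nothing else moved in the pictures.

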